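Scan a metal sample, then press it flush on the spectrometer stage with the spacer

TASK

Pick up the handheld scanner, point its beam at the label on the metal sample from 10 to 20 cm away, hold it steady there for a good second, and stand it back upright on the free bench. Then take the orange-handled spacer from its stand and lower its white blade, without forcing, into the gap beside the sample that is wide enough for it, near the middle of the sample, and push the sample sideways, gently but firmly, until it sits flush against the fence it was already nearer to. Finish while still gripping the spacer in that gap and pressing the sample against the fence; do not let go, and leave everything else where it is.

Things in the scene. Friction and masses are not known exactly. Their poses are not given: they have to be found in the camera images.
- scanner: handheld scanner standing upright on the bench: black foot 72 x 58 x 12 mm, grey column 30 x 30 mm, yellow head 76 (x) x 44 (y) x 42 mm (z from 118 to 160 mm above the underside); 200 to 265 g. Origin at the centre of the foot's underside, z up, x forward (the way the window looks). Best gripped from above across the 44 mm width of the head, above the origin.
- scanner_eye (a point): centre of the scanner's red window, 31 mm forward (x) and 110 mm up from the scanner's origin. Its z axis is the beam: straight forward and 60 degrees below the horizontal while the scanner stands upright (in the scanner's frame 0.5, 0, -0.866).
- sample: metal sample plate, loose, 80 (x) x 60 (y) x 16 mm, 240 to 390 g, lying flat on the stage between the two fences. It lies off the middle: one gap to a fence is 12 to 14 mm wide, the other 3 to 5 mm. It may be turned by up to 0.03 rad from the fences. Origin at the centre of its underside.
- label (a point): centre of the paper label (42 x 32 mm, black bars) on top of the sample, 13 mm to -x of the sample's middle, 16 mm above its underside.
- stage: fixed dark steel stage, 160 (x) x 130 (y) x 20 mm. Origin at the centre of its underside, x along the fences, y across them. The sample lies on its top, 20 mm up.
- fence_left: fixed blue fence on the stage at +y, 100 (x) x 12 (y) x 18 mm, standing on the stage's top (its top is 38 mm above the bench); its inner face is 38.5 mm from the stage's middle line. Origin at the centre of its underside.
- fence_right: the same at -y of the stage. The fences' inner faces are 77 mm apart.
- spacer: loose spacer, 70 g: white blade 44 (x) x 8 (y) x 32 mm (z) below, orange handle 44 (x) x 20 (y) x 34 mm above (z from 32 to 66 mm). Origin at the centre of the blade's lower end, z up. It stands upright in the stand's slot. Grip the handle across its 20 mm thickness.
- stand: fixed grey stand, 84 (x) x 54 (y) x 30 mm, with a slot 46 x 10 mm, 22 mm deep, from above; the spacer's lower end rests 8 mm above the bench. Origin at the centre of its underside, x along the slot.
- disc_a: bystander: brass disc, 40 mm across, 30 mm high. Origin at the centre of its underside.
- disc_b: bystander: copper disc, 44 mm across, 25 mm high. Origin at the centre of its underside.
- jar: bystander: jar with a white cap, 60 mm across, 85 mm high. Origin at the centre of its underside.
- mug: bystander: blue mug, 80 mm across, 90 mm high. Origin at the centre of its underside.
- brush: bystander: hand brush lying on the bench. Origin at its middle.
- mouse: bystander: computer mouse on a grey pad, 105 x 60 x 34 mm. Origin at the centre of its underside.
Things that resemble listed ones, but are neither listed nor needed, are in the scene too. There is more than one size of the sample; the one meant has the size given above.

How it is judged:
On the way, in this order (a step that is already met when the one before it is completed fails the run):
1. the held scanner's beam rests on the label, steady, from 10 to 20 cm (z of label in the frame of scanner_eye between 0.09 and 0.21 m and x of label in the frame of scanner_eye between -0.015 and 0.015 m and y of label in the frame of scanner_eye between -0.015 and 0.015 m and linear speed of scanner below 0.02 m/s and contact force between the fingers and scanner above 1 N), for 0.7 s.
2. the scanner stands upright on the bench again, released (height (world z) of scanner between -0.005 and 0.008 m and angle between scanner's own z axis and vertical below 0.06 rad and contact force between the fingers and scanner below 0.1 N and linear speed of scanner below 0.02 m/s), for 0.2 s.
3. the held spacer's blade is down in a gap beside the sample (z of spacer in the frame of stage between 0.017 and 0.029 m and x of spacer in the frame of sample between -0.022 and 0.022 m and angle between the y axis of spacer and the y axis of stage, either way round below 0.12 rad and angle between spacer's own z axis and vertical below 0.12 rad and contact force between the fingers and spacer above 1.5 N and (y of spacer in the frame of stage above 0.019 m or y of spacer in the frame of stage below -0.019 m)), for 0.2 s.
At the end, for the whole second after the job is handed in: Spacer gripped upright, its blade in the gap, less than 9 mm above the stage top and within 22 mm of the sample's middle; it presses (over 1.5 N) the sample flat, square (0.025 rad) and flush (1.5 mm, over 1.5 N) against the opposite fence; the scanner stands upright on the bench, released (all of step 2 and z of spacer in the frame of stage between 0.017 and 0.029 m and x of spacer in the frame of sample between -0.022 and 0.022 m and angle between the y axis of spacer and the y axis of stage, either way round below 0.12 rad and angle between spacer's own z axis and vertical below 0.12 rad and contact force between the fingers and spacer above 1.5 N and contact force between spacer and sample above 1.5 N and angle between the y axis of sample and the y axis of stage, either way round below 0.025 rad and angle between sample's own z axis and vertical below 0.04 rad and z of sample in the frame of stage below 0.0225 m and linear speed of sample below 0.01 m/s and ((y of spacer in the frame of stage above 0.019 m and y of sample in the frame of stage below -0.007 m and contact force between sample and fence_right above 1.5 N) or (y of spacer in the frame of stage below -0.019 m and y of sample in the frame of stage above 0.007 m and contact force between sample and fence_left above 1.5 N))); the arm keeps its last pose, push and grip.
It fails at once if the sample is pushed to the farther fence or shoved out of place (moved over 11 mm) (distance of sample from where it was at the start of the episode above 0.011 m).
It fails at once if the spacer is forced (over 45 N on the sample) (contact force between spacer and sample above 45 N).
It fails at once if the spacer is forced down on or against a fence (over 45 N) (contact force between spacer and fence_left above 45 N or contact force between spacer and fence_right above 45 N).
It fails at once if a bystander is displaced by more than 30 mm (distance of any of disc_a, disc_b, jar, mug, brush, mouse from where it was at the start of the episode above 0.03 m).
It also fails if it takes over 67 s, if anything falls off the work surface, if the arm or the gripper's body presses on something with over 40 N, if the wrist force passes 120 N, or if a joint passes its speed limit or range.

ROBOT

A 6-joint arm with a two-finger parallel gripper is mounted at the origin on the work surface. World frame = base frame: x ahead of the robot, y to its left, z up, the work surface at z = 0. Lengths are in m, angles in rad, forces in N, time in s.
With the tool pointing down it reaches from about 0.3 to 0.875 m from the base axis. Payload 6.4 kg.
Tool frame: the origin (TCP) lies where the fingers leave the gripper's body, on its centre line; the fingertips stand 73 mm ahead of it and the grasp point (between the pads) lies 54 mm ahead of it; z points along the fingers, y is the line along which they close (so a half turn about z gives the same grasp; the last joint's range is limited). The gripper opens to 85 mm and grips with 20 to 120 N. Pads are 22 mm wide; open, the fingers measure 114 mm over their backs; the gripper's body (76 mm by 85 mm) begins 54 mm behind the grasp point. The pads swing forward as they close: fully open they stand 13 mm farther back than shut.
Start: joints at [-1.425, 0.181, 1.607, -0, 1.354, -0.206], TCP at [0.198, -0.54, 0.304] pointing down, gripper open.
Joint ranges: [-2.99, 2.99], [-0.89, 2.07], [0.3, 2.58], [-1.14, 4.28], [0, 2.63], [-3.12, 3.12]. Speed limits (rad/s): [2.57, 2.57, 3.01, 3.14, 3.14, 3.14].

INTERFACE

Orientations are given as a unit quaternion [w, x, y, z].
In Python, from bench import ctrl gives the robot as it stands.
- The arm moves only by the tool carry_out, never from a script. Its argument "steps" is one flat list of numbers, 7 for each row, row after row: the shift along the tool's x, y, z in m, then the turn, a rotation vector about the tool's x, y, z in rad, then the opening, from 0 (shut) to 1 (fully open). In form: [dx, dy, dz, wx, wy, wz, claw, dx, dy, dz, wx, wy, wz, claw, ...]. A call has 1 to 20 rows; each row is the pose to reach, as a shift and turn from the pose commanded when the call began, along the tool's axes at that moment; what a row does not reach only later rows make up. A row lasts 1/10 s, in which the tool goes at most 50 mm and 8.59 degrees, less where a joint would pass 70% of its speed; a pose out of reach is approached as far as the arm can. A call with a gripper value outside its range is refused whole. The fingers move at their own pace and stop on an object; the grip force is fixed at half the most. Time passes only in rows, so rows that repeat a pose let the fingers close. It gives the time, the measured TCP pose, the force, the opening and the grip force at its end, in the units of the state.
- ctrl.get_obs(): the state, without advancing time (a new reading comes with each control period).
- ctrl.camera(name): name is "scene" or "top" or "wrist"; returns the picture (480x640x3 uint8, red, green, blue); there is no depth.
- ctrl.camera_params(name): a dict with "vertical_fov" (degrees; the focal length in pixels is half the picture's height over the tangent of half this angle, whatever the lens; pixels are square), "cx", "cy" (the principal point, pixels), "cam_to_world" (4x4, takes a point from camera to world coordinates); the wrist camera has in their place "hand_eye" (4x4, takes a point from camera to tool coordinates, whose origin is the TCP and whose axes are the flange's). Camera axes: x right, y down, z forward; pixel columns grow to the right and rows downward; lengths in m; the calibration is good to about 2 mm. A picture is of the moment at which its call begins: read the wrist's pose just before it. camera_params takes no time and is no camera call.
- ctrl.hand_in(): hands the job in; it is judged then, once.
The state is a dict: "time_s": time; "q": joint angles; "dq": joint speeds; "joint_efforts": joint torques, N m; "eef_pos": TCP position; "eef_rot": TCP orientation; "wrist_force": force on the tool from outside, world axes, zero at the start; "torque": the same for the moment, N m; "opening": opening from 0.0 (shut) to 1.0 (fully open); "grasp_force": force on a finger pad.
Only numpy, scipy, OpenCV 4.12 (cv2) and the standard library are available. Lean on these libraries where they do the work, as an engineer would, in place of code of your own. Each camera call takes 0.05 s, during which the arm holds its last target. There are 200 camera calls.

## Working session

There is one attempt and no reset: what is moved stays moved. The work goes in short steps, Python scripts to look and compute and a tool call to move; the robot and the scene stay as the last step left them, time stands still between calls to the robot, and variables do not carry over. Pictures are saved under pics/ and viewed, at most 10 in all, crops included, and the job is handed in when it is done.

Besides the shell and the picture viewer there is one more tool, called after "Request:" as a command line: name --argument value ..., lists and objects as JSON in quotes. carry_out: Moves the arm, as the interface text tells. Its arguments: {"type":"object","properties":{"steps":{"type":"array"}},"required":["steps"]}

```bash
mkdir -p pics
python3 - <<'E'
from bench import ctrl
import cv2,numpy as np
np.set_printoptions(precision=4,suppress=True)
for n in("scene","top"):
    cv2.imwrite(f"pics/{n}0.png",ctrl.camera(n)[:,:,::-1]); print(n,ctrl.camera_params(n))
print(ctrl.camera_params("wrist")); print(ctrl.get_obs())
E
```

```text
scene {'vertical_fov': 52.37715443551587, 'cx': 320.38464464536344, 'cy': 241.34243157531188, 'cam_to_world': array([[ 0.7284,  0.4171, -0.5435,  1.2439],
       [ 0.6851, -0.4525,  0.5709, -0.7199],
       [-0.0078, -0.7882, -0.6153,  0.8431],
       [ 0.    ,  0.    ,  0.    ,  1.    ]])}
top {'vertical_fov': 54.469954129079355, 'cx': 319.430804434484, 'cy': 241.6725528563622, 'cam_to_world': array([[-0.0204, -0.9957,  0.09  ,  0.4668],
       [-0.9996,  0.0222,  0.0193, -0.035 ],
       [-0.0212, -0.0895, -0.9958,  1.4627],
       [ 0.    ,  0.    ,  0.    ,  1.    ]])}
{'vertical_fov': 69.00223794145053, 'cx': 324.62583005414973, 'cy': 230.82385824346602, 'hand_eye': array([[ 0.0005, -0.9506, -0.3105,  0.0806],
       [ 1.    ,  0.0003,  0.0008, -0.0003],
       [-0.0006, -0.3105,  0.9506, -0.0703],
       [ 0.    ,  0.    ,  0.    ,  1.    ]])}
{'time_s': 0.1, 'q': array([-1.4253,  0.1815,  1.6079,  0.    ,  1.3538, -0.2063]), 'dq': array([ 0.0021, -0.0008,  0.    ,  0.0008,  0.0006, -0.0007]), 'joint_efforts': array([  0.0006, -44.5875, -35.2239,  -0.0002,   0.0041,   0.    ]), 'eef_pos': array([ 0.1981, -0.5394,  0.3031]), 'eef_rot': array([-0.0008,  0.9846,  0.175 ,  0.    ]), 'wrist_force': array([-0.8198,  0.0018, -0.7052]), 'torque': array([-0.0484,  0.0139,  0.0368]), 'grasp_force': 0.0, 'opening': 0.9999791893414307}
```

View pics/scene0.png

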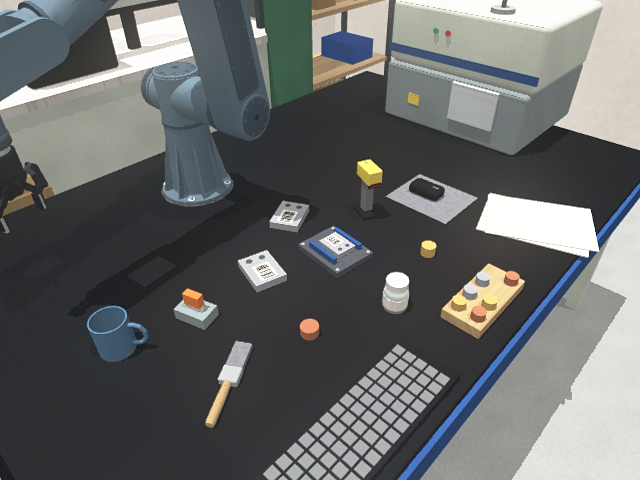

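View pics/top0.png

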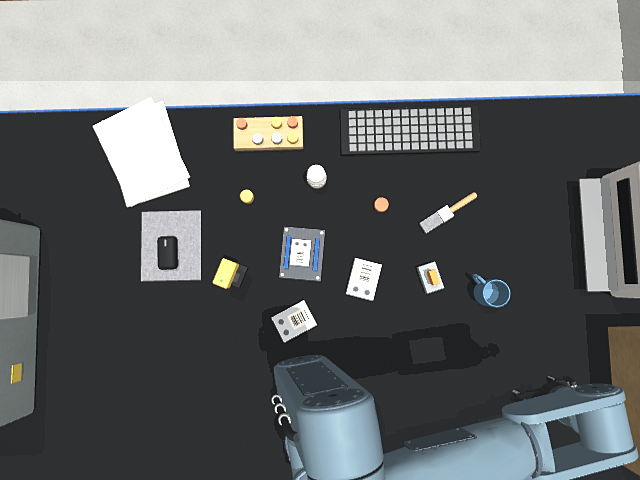

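The scene picture shows the scanner near (368,185), the stage and sample near (336,247), and the spacer in its stand near (195,305). In the top picture they are at about (228,273), (302,254) and (431,277). The two loose plates at (364,279) and (294,321) are decoys.

```bash
cat > h.py <<'E'
from bench import ctrl
import cv2,numpy as np
from scipy.spatial.transform import Rotation as R
np.set_printoptions(precision=4,suppress=True)
def Rq(q): return R.from_quat(q,scalar_first=True)
def tcp():
    o=ctrl.get_obs(); T=np.eye(4); T[:3,:3]=Rq(o["eef_rot"]).as_matrix(); T[:3,3]=o["eef_pos"]; return T
def cam(name,T=None):
    p=ctrl.camera_params(name); f=240/np.tan(np.radians(p["vertical_fov"]/2))
    M=p["cam_to_world"] if name!="wrist" else T@p["hand_eye"]
    return f,p["cx"],p["cy"],M
def unproj(c,uv,z):
    f,cx,cy,M=c; d=M[:3,:3]@np.array([(uv[0]-cx)/f,(uv[1]-cy)/f,1]); o=M[:3,3]
    return o+d*(z-o[2])/d[2]
def proj(c,P):
    f,cx,cy,M=c; q=(np.asarray(P)-M[:3,3])@M[:3,:3]; return np.stack([cx+f*q[...,0]/q[...,2],cy+f*q[...,1]/q[...,2]],-1)
def down(yaw): # tool down, tool x axis heading yaw in world
    return R.from_euler('z',yaw)*R.from_euler('x',np.pi)
def rel(T,p,Rt):
    R0=R.from_matrix(T[:3,:3]); return (T[:3,:3].T@(np.asarray(p)-T[:3,3])).round(4),(R0.inv()*Rt).as_rotvec().round(4)
def snap(n):
    T=tcp(); im=ctrl.camera("wrist")[:,:,::-1].copy(); cv2.imwrite(f"pics/{n}.png",im); np.save(f"pics/{n}.npy",T); return T,im
E
python3 - <<'E'
from h import *
c=cam("top")
for n,uv,z in [("head",(226,272),.16),("foot",(239,275),.01),("sample",(300,254),.036),("stage",(302,254),.02),("spacer",(432,276),.074),("jar",(316,175),.085),("p2",(364,279),.02),("mug",(492,292),.09)]: print(n,unproj(c,uv,z))
T=tcp();print(T)
a=cv2.imread("pics/top0.png")[215:315,190:350]; b=cv2.imread("pics/scene0.png")[140:280,280:440]
cv2.imwrite("pics/c0.png",np.hstack([cv2.resize(a,(480,300),interpolation=2),cv2.resize(b,(320,280),interpolation=2)[:, :320] if 0 else cv2.resize(b,(320,300),interpolation=2)]))
for yaw in (0,np.pi/2,-np.pi/2,np.pi): print(yaw, rel(T,[.40,.06,.35],down(yaw)))
E
```

```text
head [0.5051 0.2537 0.16  ]
foot [0.4993 0.2462 0.01  ]
sample [0.5591 0.053  0.036 ]
stage [0.56   0.0478 0.02  ]
spacer [ 0.483  -0.3388  0.074 ]
jar [ 0.7927 -0.0021  0.085 ]
p2 [ 0.4787 -0.1419  0.02  ]
mug [ 0.4329 -0.5068  0.09  ]
[[ 0.9387  0.3446 -0.0002  0.1981]
 [ 0.3446 -0.9387  0.0016 -0.5394]
 [ 0.0003 -0.0016 -1.      0.3031]
 [ 0.      0.      0.      1.    ]]
0 (array([ 0.3961, -0.4932, -0.046 ]), array([-0.0016, -0.0001,  0.3518]))
1.5707963267948966 (array([ 0.3961, -0.4932, -0.046 ]), array([-0.0012, -0.0012, -1.219 ]))
-1.5707963267948966 (array([ 0.3961, -0.4932, -0.046 ]), array([-0.0014,  0.0013,  1.9226]))
3.141592653589793 (array([ 0.3961, -0.4932, -0.046 ]), array([ 0.0001, -0.0023, -2.7898]))
```

View pics/c0.png

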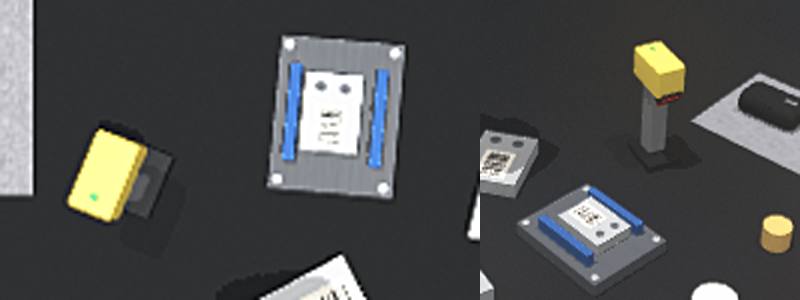

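The window faces roughly world +x (yaw about -0.3), and the sample lies nearer the left fence. Next I go above the scanner and stage for one close look.

Run:
```python
from h import *
print(rel(tcp(),[.50,.13,.34],down(-.25)))
```

```text
(array([ 0.5141, -0.5244, -0.0359]), array([-0.0016,  0.0001,  0.6018]))
```

Request:
carry_out --steps '[0.514,-0.524,-0.036,0,0,0.6,1,0.514,-0.524,-0.036,0,0,0.6,1,0.514,-0.524,-0.036,0,0,0.6,1,0.514,-0.524,-0.036,0,0,0.6,1,0.514,-0.524,-0.036,0,0,0.6,1,0.514,-0.524,-0.036,0,0,0.6,1,0.514,-0.524,-0.036,0,0,0.6,1,0.514,-0.524,-0.036,0,0,0.6,1,0.514,-0.524,-0.036,0,0,0.6,1,0.514,-0.524,-0.036,0,0,0.6,1,0.514,-0.524,-0.036,0,0,0.6,1,0.514,-0.524,-0.036,0,0,0.6,1,0.514,-0.524,-0.036,0,0,0.6,1,0.514,-0.524,-0.036,0,0,0.6,1,0.514,-0.524,-0.036,0,0,0.6,1,0.514,-0.524,-0.036,0,0,0.6,1,0.514,-0.524,-0.036,0,0,0.6,1,0.514,-0.524,-0.036,0,0,0.6,1,0.514,-0.524,-0.036,0,0,0.6,1]'

```text
time_s: 2.0
eef_pos: [0.4998, 0.1281, 0.3397]
eef_rot: [0.0, 0.992, -0.125, -0.0]
wrist_force: [-0.2, -0.4, 0.2]
opening: 1.003
grasp_force: 0.0
```

Run:
```python
from h import *
T,im=snap("w1"); print(T, ctrl.get_obs()["q"])
```

```text
[[ 0.9689 -0.2473 -0.0004  0.4998]
 [-0.2473 -0.9689 -0.0002  0.1281]
 [-0.0003  0.0003 -1.      0.3397]
 [ 0.      0.      0.      1.    ]] [ 0.0207  0.0178  1.7109 -0.0002  1.413   1.8415]
```

View pics/w1.png

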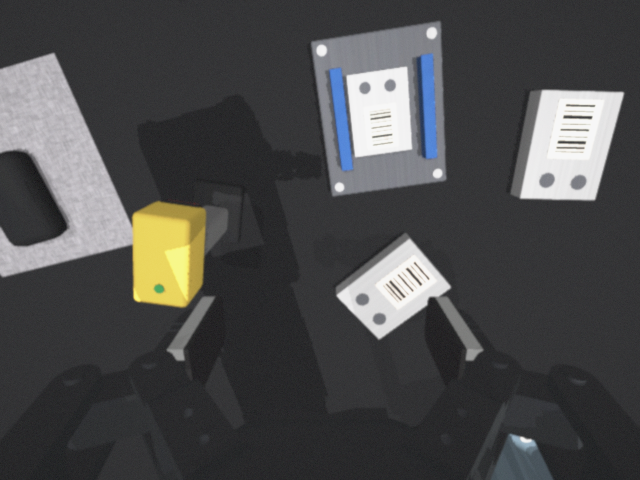

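The wrist view shows the scanner head centred near (168,253) with its foot behind at (225,210). The stage is near (378,108), with the sample closer to the left fence and the wide gap on the right at column 415. I now fit the box outlines for poses.

```bash
cat >> h.py <<'E'
from scipy.optimize import least_squares
def box(cx,cy,lx,ly,z0,z1): return np.array([[cx+sx*lx/2,cy+sy*ly/2,z] for sx in(-1,1) for sy in(-1,1) for z in(z0,z1)])
def feats(m):
    M=cv2.moments(m,True); a=.5*np.arctan2(2*M["mu11"],M["mu20"]-M["mu02"]); return np.array([M["m10"]/M["m00"],M["m01"]/M["m00"],a,M["m00"]])
def blob(im,lo,hi,roi,minA=60,hull=True,n=1):
    x0,y0,x1,y1=roi; hsv=cv2.cvtColor(im,cv2.COLOR_BGR2HSV); m=cv2.inRange(hsv,lo,hi); r=np.zeros_like(m); r[y0:y1,x0:x1]=m[y0:y1,x0:x1]
    cs=sorted(cv2.findContours(r,cv2.RETR_EXTERNAL,cv2.CHAIN_APPROX_NONE)[0],key=cv2.contourArea)[::-1][:n]
    return [cv2.convexHull(k)[:,0] for k in cs]
def raster(polys,S=8):
    m=np.zeros((480*2,640*2),np.uint8)
    for p in polys: cv2.fillPoly(m,[np.round((np.asarray(p)*2+.5)*16).astype(np.int32)],255,shift=4)
    return m
def fit(c,polys,boxes,x0,rollsafe=True):
    def pred(x):
        Rz=R.from_euler('z',x[2]).as_matrix(); P=[]
        for b in boxes:
            P.append(cv2.convexHull(proj(c,b@Rz.T+[x[0],x[1],0]).astype(np.float32))[:,0])
        return P
    ob=feats(raster(polys))
    def res(x):
        d=feats(raster(pred(x)))-ob; d[2]=(d[2]+np.pi/2)%np.pi-np.pi/2
        return [d[0],d[1],d[2]*60]
    s=least_squares(res,x0,diff_step=1e-2,x_scale=[.05,.05,.1])
    A,B=raster(pred(s.x))>0,raster(polys)>0
    return s.x,(A&B).sum()/(A|B).sum(),feats(raster(pred(s.x)))[3]/ob[3]
HEAD=[box(0,0,.076,.044,.118,.160)]
FEN=[box(0,.0445,.1,.012,.02,.038),box(0,-.0445,.1,.012,.02,.038)]
SAM=[box(0,0,.08,.06,.02,.036)]
E
python3 - <<'E'
from h import *
im=cv2.imread("pics/w1.png"); T=np.load("pics/w1.npy"); c=cam("wrist",T)
y=blob(im,(18,90,90),(34,255,255),(100,170,240,330)); print("scanner",fit(c,y,HEAD,[.49,.25,-.3]))
b=blob(im,(100,110,50),(125,255,255),(300,20,460,190),n=2); print("stage",S:=fit(c,b,FEN,[.56,.048,-.07]))
w=blob(im,(0,0,170),(180,50,255),(335,55,420,165)); print("sample",P:=fit(c,w,SAM,[.56,.053,-.07]))
s,p=S[0],P[0]; Rz=R.from_euler('z',-s[2]).as_matrix()[:2,:2]; print("sample in stage",Rz@(p-s)[:2],p[2]-s[2], w[0].min(0),w[0].max(0))
E
```

```text
scanner (array([ 0.5044,  0.2597, -0.4085]), np.float64(0.9433918206684903), np.float64(1.0600049503200029))
stage (array([ 0.5645,  0.0509, -0.1069]), np.float64(0.750018177852105), np.float64(1.0879673809317256))
sample (array([ 0.567 ,  0.0529, -0.0655]), np.float64(0.953325947690381), np.float64(1.0018264389377036))
sample in stage [0.0023 0.0022] 0.04143678930713267 [346  66] [412 157]
```

Run:
```python
from h import *
T=tcp()
for z in(.26,.195): print(rel(T,[.5044,.2597,z],down(-.41)))
im=cv2.imread("pics/w1.png"); c=cam("wrist",np.load("pics/w1.npy"))
b=sorted(blob(im,(100,110,50),(125,255,255),(300,20,460,190),n=2),key=lambda p:p[:,0].mean())
def res(x):
    Rz=R.from_euler('z',x[2]).as_matrix(); r=[]
    for p,bx in zip(b,FEN[::1]):
        h=cv2.convexHull(proj(c,bx@Rz.T+[x[0],x[1],0]).astype(np.float32))[:,0]
        a,o=feats(raster([h])),feats(raster([p])); r+=[a[0]-o[0],a[1]-o[1],((a[2]-o[2]+1.57)%np.pi-1.57)*60]
    return r
s=least_squares(res,[.56,.05,-.07],diff_step=1e-2,x_scale=[.05,.05,.1]); print(s.x,np.array(s.fun),[p.shape for p in b],[(p.min(0),p.max(0)) for p in b])
```

```text
(array([-0.0282, -0.1286,  0.0799]), array([0.0002, 0.    , 0.16  ]))
(array([-0.0282, -0.1286,  0.1449]), array([0.0002, 0.    , 0.16  ]))
[ 0.5642  0.0489 -0.0937] [ 0.0709  1.1269 -0.5946 -0.3068 -1.0906 -0.945 ] [(19, 2), (16, 2)] [(array([329,  68], dtype=int32), array([352, 170], dtype=int32)), (array([417,  54], dtype=int32), array([436, 158], dtype=int32))]
```

Request:
carry_out --steps '[-0.028,-0.129,0.06,0,0,0.16,1,-0.028,-0.129,0.08,0,0,0.16,1,-0.028,-0.129,0.08,0,0,0.16,1,-0.028,-0.129,0.08,0,0,0.16,1,-0.028,-0.129,0.08,0,0,0.16,1,-0.028,-0.129,0.11,0,0,0.16,1,-0.028,-0.129,0.145,0,0,0.16,1,-0.028,-0.129,0.145,0,0,0.16,1,-0.028,-0.129,0.145,0,0,0.16,0,-0.028,-0.129,0.145,0,0,0.16,0,-0.028,-0.129,0.145,0,0,0.16,0,-0.028,-0.129,0.145,0,0,0.16,0,-0.028,-0.129,0.145,0,0,0.16,0,-0.028,-0.129,0.145,0,0,0.16,0,-0.028,-0.129,0.145,0,0,0.16,0,-0.028,-0.129,0.145,0,0,0.16,0]'

```text
time_s: 3.65
eef_pos: [0.5061, 0.261, 0.1975]
eef_rot: [-0.0, 0.979, -0.203, 0.002]
wrist_force: [-0.5, -2.7, 7.4]
opening: 0.508
grasp_force: 62.4
```

Run:
```python
from h import *
T,im=snap("w2"); T2=tcp(); print(T)
im2=ctrl.camera("scene")[:,:,::-1][100:280,260:480]; cv2.imwrite("pics/c2.png",np.hstack([cv2.resize(im,(480,360)),cv2.resize(im2,(320,360))]))
yaw=np.arctan2(T[1,0],T[0,0]); L=np.array([.567,.053])-.013*np.array([np.cos(-.066),np.sin(-.066)])
d=.16; o=L-(.5*d+.031)*np.array([np.cos(yaw),np.sin(yaw)]); oz=.036+.866*d-.110
# scanner origin: below tool
for p in ([T[0,3],T[1,3],T[2,3]+.1],[*o,T[2,3]+oz+.03],[*o,T[2,3]+oz]): print(np.array(p),rel(T,p,R.from_matrix(T[:3,:3])))
```

```text
[[ 0.9179 -0.3968  0.0041  0.5061]
 [-0.3968 -0.9179 -0.      0.261 ]
 [ 0.0038 -0.0016 -1.      0.1975]
 [ 0.      0.      0.      1.    ]]
[0.5061 0.261  0.2975] (array([ 0.0004, -0.0002, -0.1   ]), array([0., 0., 0.]))
[0.4521 0.0979 0.2921] (array([ 0.0156,  0.171 , -0.0948]), array([0., 0., 0.]))
[0.4521 0.0979 0.2621] (array([ 0.0154,  0.171 , -0.0648]), array([0., 0., 0.]))
```

View pics/c2.png

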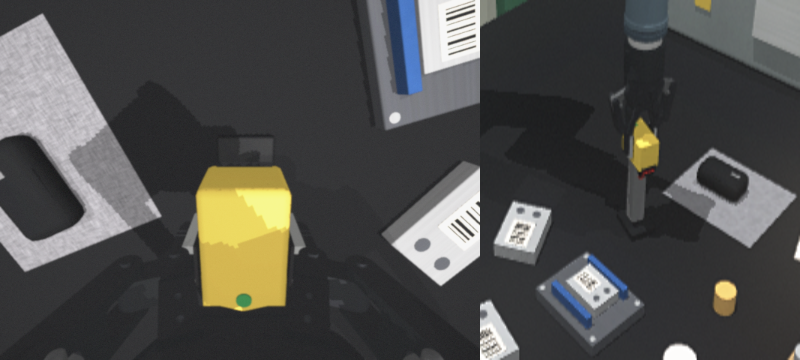

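The head is gripped squarely (head top around (325,330) in full-size pixels) and the foot is still on the bench. Now I lift it and carry it to the label.

Request:
carry_out --steps '[0,0,-0.02,0,0,0,0,0,0,-0.045,0,0,0,0,0.002,0.02,-0.068,0,0,0,0,0.004,0.045,-0.075,0,0,0,0,0.006,0.075,-0.075,0,0,0,0,0.008,0.105,-0.075,0,0,0,0,0.01,0.13,-0.072,0,0,0,0,0.012,0.15,-0.07,0,0,0,0,0.013,0.163,-0.068,0,0,0,0,0.013,0.169,-0.068,0,0,0,0,0.013,0.169,-0.068,0,0,0,0,0.013,0.169,-0.068,0,0,0,0,0.013,0.169,-0.068,0,0,0,0,0.013,0.169,-0.068,0,0,0,0]'

```text
time_s: 5.15
eef_pos: [0.4497, 0.1014, 0.2629]
eef_rot: [-0.0, 0.979, -0.202, -0.0]
wrist_force: [0.4, 0.6, -1.8]
opening: 0.506
grasp_force: 62.3
```

Run:
```python
from h import *
T,im=snap("w3"); print(T, ctrl.get_obs()["dq"])
im2=ctrl.camera("scene")[:,:,::-1][120:300,220:460]; cv2.imwrite("pics/c3.png",np.hstack([cv2.resize(im,(400,300)),cv2.resize(im2,(400,300))]))
```

```text
[[ 0.9182 -0.3961 -0.      0.4497]
 [-0.3961 -0.9182  0.0002  0.1014]
 [-0.0001 -0.0001 -1.      0.2629]
 [ 0.      0.      0.      1.    ]] [-0.0039 -0.0009  0.002   0.0005  0.0005 -0.0017]
```

View pics/c3.png

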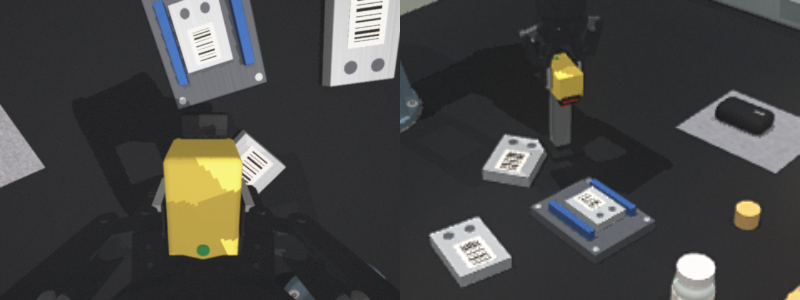

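The label sits at wrist pixel (325,67), right on the tool's centre column, so the sideways aim is good. I check the along-beam position.

Run:
```python
from h import *
T=np.load("pics/w3.npy"); c=cam("wrist",T); im=cv2.imread("pics/w3.png")
w=blob(im,(0,0,150),(180,60,255),(255,0,380,125)); print(w[0].min(0),w[0].max(0))
print("sample",P:=fit(c,w,SAM,[.567,.053,-.07]))
p=P[0]; L=unproj(c,(325,67),.036); L2=p[:2]-.013*np.array([np.cos(p[2]),np.sin(p[2])]); print(L,L2)
x,y=T[:3,0],T[:3,1]
for l in (L[:2],L2):
  l=np.r_[l,.036]; o=T[:3,3]*[1,1,0]+[0,0,T[2,3]-.1975]
  e=o+.031*x+[0,0,.11]; z=.5*x+[0,0,-.866]; d=l-e
  print("dist",d@z,"lat",d@-y,"pitch err",d@(.866*x+[0,0,.5]))
print(unproj(c,(325,195*1.0),.06))
```

```text
[269   0] [372 117]Traceback (most recent call last):
  File "<stdin>", line 4, in <module>
  File "h.py", line 45, in fit
    s=least_squares(res,x0,diff_step=1e-2,x_scale=[.05,.05,.1])
    return func(*args, **kwargs)
    result = trf(vector_fun.fun, vector_fun.jac, x0, f0, J0, lb, ub, ftol, xtol,
                 gtol, max_nfev, x_scale, loss_function, tr_solver,
                 tr_options.copy(), verbose, callback=callback_wrapped)
    return trf_no_bounds(
        fun, jac, x0, f0, J0, ftol, xtol, gtol, max_nfev, x_scale,
        loss_function, tr_solver, tr_options, verbose, callback=callback)
    f_new = fun(x_new)
    self._update_fun()
    ~~~~~~~~~~~~~~~~^^
    self.f = self.fun_wrapped(xp_copy(self.x))
             ~~~~~~~~~~~~~~~~^^^^^^^^^^^^^^^^^
    return np.atleast_1d(self.fun(x))
                         ~~~~~~~~^^^
    return self.f(x, *self.args, **self.kwargs)
           ~~~~~~^^^^^^^^^^^^^^^^^^^^^^^^^^^^^^
  File "h.py", line 43, in res
    d=feats(raster(pred(x)))-ob; d[2]=(d[2]+np.pi/2)%np.pi-np.pi/2
      ~~~~~^^^^^^^^^^^^^^^^^
  File "h.py", line 26, in feats
    M=cv2.moments(m,True); a=.5*np.arctan2(2*M["mu11"],M["mu20"]-M["mu02"]); return np.array([M["m10"]/M["m00"],M["m01"]/M["m00"],a,M["m00"]])
                                                                                              ~~~~~~~~^~~~~~~~~
ZeroDivisionError: float division by zero
```

Run:
```python
from h import *
T=np.load("pics/w3.npy"); c=cam("wrist",T)
x,y=T[:3,0],T[:3,1]
for l in (unproj(c,(325,67),.036),np.array([.554,.054,.036])):
  o=T[:3,3]*[1,1,0]+[0,0,T[2,3]-.1975]
  e=o+.031*x+[0,0,.11]; z=.5*x+[0,0,-.866]; d=l-e
  print(l,"dist",d@z,"lat",d@-y,"x err",d@(.866*x+[0,0,.5]))
c=cam("wrist",T); im=cv2.imread("pics/w3.png")
yb=blob(im,(18,90,90),(34,255,255),(220,190,420,440)); print(yb[0].min(0),yb[0].max(0))
b=[box(0,0,.076,.044,T[2,3]-.1975+.118,T[2,3]-.1975+.16)]
f=fit(c,yb,b,[T[0,3],T[1,3],-.41]); print(f,"offset in tool",T[:2,:2].T@(f[0][:2]-T[:2,3]))
h=cv2.convexHull(proj(c,b[0]@R.from_euler('z',-.41).as_matrix().T+[T[0,3],T[1,3],0]).astype(np.float32))[:,0]; print(h.min(0),h.max(0))
```

```text
[0.5573 0.0555 0.036 ] dist 0.1637131673964783 lat 0.0004448114737511234 x err 0.004784492093452147
[0.554 0.054 0.036] dist 0.1625150585915335 lat -0.0022381603299151624 x err 0.0027093676432878677
[261 221] [388 414]
(array([ 0.452 ,  0.1009, -0.3984]), np.float64(0.8609333780996691), np.float64(1.1615300619512412)) offset in tool [ 0.0024 -0.0004]
[260.4157 216.3908] [393.3257 428.9814]
```

The aim error is a few millimetres at about 0.163 m. I hold it, then set the scanner back in its original spot and release.

Request:
carry_out --steps '[0,0,0,0,0,0,0,0,0,0,0,0,0,0,0,0,0,0,0,0,0,0,0,0,0,0,0,0,0,0,0,0,0,0,0,0,0,0,0,0,0,0,0,0,0,0,0,0,0,0,0,0,0,0,0,0,-0.001,-0.02,-0.005,0,0,0,0,-0.003,-0.05,-0.005,0,0,0,0,-0.006,-0.085,-0.005,0,0,0,0,-0.009,-0.12,-0.005,0,0,0,0,-0.012,-0.15,0,0,0,0,0,-0.013,-0.165,0.01,0,0,0,0,-0.013,-0.169,0.03,0,0,0,0,-0.013,-0.169,0.045,0,0,0,0,-0.013,-0.169,0.056,0,0,0,0,-0.013,-0.169,0.062,0,0,0,0,-0.013,-0.169,0.064,0,0,0,0,-0.013,-0.169,0.065,0,0,0,0]'

```text
time_s: 7.25
eef_pos: [0.505, 0.2609, 0.1983]
eef_rot: [-0.0, 0.979, -0.203, 0.0]
wrist_force: [-0.5, 0.4, -1.5]
opening: 0.506
grasp_force: 62.5
```

Run:
```python
from h import *
o=ctrl.get_obs(); print(o["eef_pos"],o["wrist_force"],o["torque"])
```

```text
[0.505  0.2609 0.1983] [-0.5293  0.3535 -1.4895] [-0.0404 -0.0229 -0.0304]
```

Request:
carry_out --steps '[0,0,0.001,0,0,0,0,0,0,0.001,0,0,0,0,0,0,0.001,0,0,0,1,0,0,0.001,0,0,0,1,0,0,0.001,0,0,0,1,0,0,0.001,0,0,0,1,0,0,0.001,0,0,0,1,0,0,-0.03,0,0,0,1,0,0,-0.07,0,0,0,1,0,0,-0.1,0,0,0,1,0,0,-0.1,0,0,0,1]'

```text
time_s: 8.35
eef_pos: [0.5069, 0.2619, 0.3035]
eef_rot: [-0.002, 0.979, -0.203, 0.004]
wrist_force: [1.1, -0.1, 0.5]
opening: 1.001
grasp_force: 0.0
```

Run:
```python
from h import *
T,im=snap("w4"); c=cam("wrist",T); print(T)
y=blob(im,(18,90,90),(34,255,255),(0,0,640,480)); print("scanner",fit(c,y,HEAD,[.506,.26,-.4]))
# spacer handle from top and scene pictures (orange)
t=cv2.imread("pics/top0.png"); s=blob(t,(5,150,120),(18,255,255),(415,255,450,300)); print(s[0].min(0),s[0].max(0))
H=[box(0,0,.044,.02,.040,.074)]
print("spacer",fit(cam("top"),s,H,[.48,-.34,0]))
print(rel(T,[.45,-.33,.30],down(0)), )
```

```text
[[ 0.9179 -0.3967  0.0091  0.5069]
 [-0.3968 -0.9179  0.0025  0.2619]
 [ 0.0074 -0.006  -1.      0.3035]
 [ 0.      0.      0.      1.    ]]
scanner (array([ 0.5037,  0.2602, -0.4064]), np.float64(0.9648929326348681), np.float64(1.0228333543585215))
[427 271] [433 284]
spacer (array([ 0.4823, -0.3395,  0.    ]), np.float64(0.2066115702479339), np.float64(4.703125))
(array([0.1826, 0.5659, 0.0014]), array([-0.0044, -0.0085, -0.408 ]))
```

Scanner refits at the same place, upright. Off to the spacer.

Request:
carry_out --steps '[0.221,0.555,0.021,0,0,-0.408,1,0.221,0.555,0.021,0,0,-0.408,1,0.221,0.555,0.021,0,0,-0.408,1,0.221,0.555,0.021,0,0,-0.408,1,0.221,0.555,0.021,0,0,-0.408,1,0.221,0.555,0.021,0,0,-0.408,1,0.221,0.555,0.021,0,0,-0.408,1,0.221,0.555,0.021,0,0,-0.408,1,0.221,0.555,0.021,0,0,-0.408,1,0.221,0.555,0.021,0,0,-0.408,1,0.221,0.555,0.021,0,0,-0.408,1,0.221,0.555,0.021,0,0,-0.408,1,0.221,0.555,0.021,0,0,-0.408,1,0.221,0.555,0.021,0,0,-0.408,1,0.221,0.555,0.021,0,0,-0.408,1,0.221,0.555,0.021,0,0,-0.408,1]'

```text
time_s: 10.0
eef_pos: [0.4874, -0.3341, 0.2765]
eef_rot: [-0.001, 1.0, 0.001, -0.0]
wrist_force: [-0.4, -0.6, 0.1]
opening: 0.999
grasp_force: 0.0
```

Run:
```python
from h import *
T,im=snap("w5"); c=cam("wrist",T); print(T,ctrl.get_obs()["q"])
s=blob(im,(3,130,100),(18,255,255),(0,0,640,480)); print(s[0].min(0),s[0].max(0))
H=[box(0,0,.044,.02,.040,.074)]
for y in(-.1,.1,.3): print("spacer",fit(c,s,H,[.483,-.339,y]))
```

```text
[[ 1.      0.0015 -0.0006  0.4874]
 [ 0.0015 -1.      0.0011 -0.3341]
 [-0.0006 -0.0011 -1.      0.2765]
 [ 0.      0.      0.      1.    ]] [-0.8017  0.241   1.592   0.0002  1.3093  0.7672]
[320 192] [344 209]Traceback (most recent call last):
  File "<stdin>", line 5, in <module>
  File "h.py", line 45, in fit
    s=least_squares(res,x0,diff_step=1e-2,x_scale=[.05,.05,.1])
    return func(*args, **kwargs)
    result = trf(vector_fun.fun, vector_fun.jac, x0, f0, J0, lb, ub, ftol, xtol,
                 gtol, max_nfev, x_scale, loss_function, tr_solver,
                 tr_options.copy(), verbose, callback=callback_wrapped)
    return trf_no_bounds(
        fun, jac, x0, f0, J0, ftol, xtol, gtol, max_nfev, x_scale,
        loss_function, tr_solver, tr_options, verbose, callback=callback)
    f_new = fun(x_new)
    self._update_fun()
    ~~~~~~~~~~~~~~~~^^
    self.f = self.fun_wrapped(xp_copy(self.x))
             ~~~~~~~~~~~~~~~~^^^^^^^^^^^^^^^^^
    return np.atleast_1d(self.fun(x))
                         ~~~~~~~~^^^
    return self.f(x, *self.args, **self.kwargs)
           ~~~~~~^^^^^^^^^^^^^^^^^^^^^^^^^^^^^^
  File "h.py", line 43, in res
    d=feats(raster(pred(x)))-ob; d[2]=(d[2]+np.pi/2)%np.pi-np.pi/2
      ~~~~~^^^^^^^^^^^^^^^^^
  File "h.py", line 26, in feats
    M=cv2.moments(m,True); a=.5*np.arctan2(2*M["mu11"],M["mu20"]-M["mu02"]); return np.array([M["m10"]/M["m00"],M["m01"]/M["m00"],a,M["m00"]])
                                                                                              ~~~~~~~~^~~~~~~~~
ZeroDivisionError: float division by zero
```

View pics/w5.png

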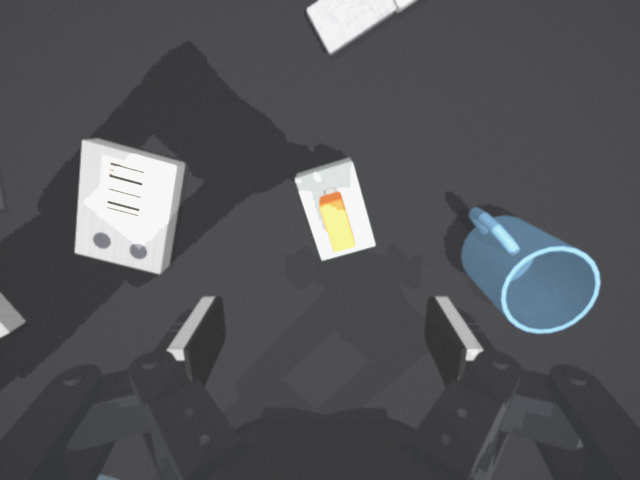

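The stand is centred near (335,210) and the spacer handle near (337,222), overexposed to yellow. I refit with a wider hue range.

Run:
```python
from h import *
T=np.load("pics/w5.npy"); c=cam("wrist",T); im=cv2.imread("pics/w5.png")
s=blob(im,(3,90,100),(38,255,255),(300,150,380,265)); print(s[0].min(0),s[0].max(0),cv2.minAreaRect(s[0]))
H=[box(0,0,.044,.02,.040,.074)]
p0=unproj(c,(337,222),.06); print(p0)
for y in(.1,.25): print("spacer",f:=fit(c,s,H,[p0[0],p0[1],y]))
x,y,a=f[0]
for z in(.2,.11,): print(rel(T,[x,y,z],down(a)))
```

```text
[319 192] [354 250] ((335.86712646484375, 221.05300903320312), (56.709075927734375, 24.118846893310547), 73.44293212890625)
[ 0.4821 -0.3442  0.06  ]Traceback (most recent call last):
  File "<stdin>", line 6, in <module>
  File "h.py", line 45, in fit
    s=least_squares(res,x0,diff_step=1e-2,x_scale=[.05,.05,.1])
    return func(*args, **kwargs)
    result = trf(vector_fun.fun, vector_fun.jac, x0, f0, J0, lb, ub, ftol, xtol,
                 gtol, max_nfev, x_scale, loss_function, tr_solver,
                 tr_options.copy(), verbose, callback=callback_wrapped)
    return trf_no_bounds(
        fun, jac, x0, f0, J0, ftol, xtol, gtol, max_nfev, x_scale,
        loss_function, tr_solver, tr_options, verbose, callback=callback)
    f_new = fun(x_new)
    self._update_fun()
    ~~~~~~~~~~~~~~~~^^
    self.f = self.fun_wrapped(xp_copy(self.x))
             ~~~~~~~~~~~~~~~~^^^^^^^^^^^^^^^^^
    return np.atleast_1d(self.fun(x))
                         ~~~~~~~~^^^
    return self.f(x, *self.args, **self.kwargs)
           ~~~~~~^^^^^^^^^^^^^^^^^^^^^^^^^^^^^^
  File "h.py", line 43, in res
    d=feats(raster(pred(x)))-ob; d[2]=(d[2]+np.pi/2)%np.pi-np.pi/2
      ~~~~~^^^^^^^^^^^^^^^^^
  File "h.py", line 26, in feats
    M=cv2.moments(m,True); a=.5*np.arctan2(2*M["mu11"],M["mu20"]-M["mu02"]); return np.array([M["m10"]/M["m00"],M["m01"]/M["m00"],a,M["m00"]])
                                                                                              ~~~~~~~~^~~~~~~~~
ZeroDivisionError: float division by zero
```

```bash
cat >> h.py <<'E'
from scipy.optimize import minimize
def fit(c,polys,boxes,x0):
    B=raster(polys)>0; x0=np.array(x0,float)
    def cost(x):
        Rz=R.from_euler('z',x[2]).as_matrix()
        A=raster([cv2.convexHull(proj(c,b@Rz.T+[x[0],x[1],0]).astype(np.float32))[:,0] for b in boxes])>0
        return 1-(A&B).sum()/(A|B).sum()
    s=minimize(cost,x0,method="Nelder-Mead",options=dict(initial_simplex=x0+np.vstack([np.zeros(3),np.diag([.006,.006,.06])]),xatol=1e-4,fatol=1e-5))
    return s.x,1-s.fun
E
python3 - <<'E'
from h import *
T=np.load("pics/w5.npy"); c=cam("wrist",T); im=cv2.imread("pics/w5.png")
s=blob(im,(3,90,100),(38,255,255),(300,150,380,265))
print("spacer",f:=fit(c,s,[box(0,0,.044,.02,.040,.074)],[.482,-.344,.25]))
w=blob(im,(0,0,100),(180,60,255),(285,145,390,275)); print("stand",g:=fit(c,w,[box(0,0,.084,.054,0,.03)],[.482,-.344,.25]))
im=cv2.imread("pics/w1.png"); c1=cam("wrist",np.load("pics/w1.npy"))
b=blob(im,(100,110,50),(125,255,255),(300,20,460,190),n=2); print("stage",S:=fit(c1,b,FEN,[.564,.049,-.08]))
w=blob(im,(0,0,170),(180,50,255),(335,55,420,165)); print("sample",P:=fit(c1,w,SAM,[.56,.053,-.07]))
x,y,a=f[0]
for z in(.2,.11,): print(rel(T,[x,y,z],down(a)))
E
```

```text
spacer (array([ 0.4818, -0.3444,  0.275 ]), np.float64(0.8874358549908955))
stand (array([ 0.4817, -0.3444,  0.3076]), np.float64(0.9352571704660254))
stage (array([ 0.5646,  0.0486, -0.1099]), np.float64(0.9253275460172012))
sample (array([ 0.567 ,  0.0527, -0.1141]), np.float64(0.9839506776924206))
(array([-0.0056,  0.0103,  0.0765]), array([-0.0012,  0.0004, -0.2735]))
(array([-0.0055,  0.0104,  0.1665]), array([-0.0012,  0.0004, -0.2735]))
```

The handle and stand fits agree. Going down to grip the handle.

Request:
carry_out --steps '[-0.0055,0.0105,0.05,0,0,-0.15,1,-0.0055,0.0105,0.09,0,0,-0.29,1,-0.0055,0.0105,0.09,0,0,-0.29,1,-0.0055,0.0105,0.12,0,0,-0.29,1,-0.0055,0.0105,0.145,0,0,-0.29,1,-0.0055,0.0105,0.164,0,0,-0.29,1,-0.0055,0.0105,0.164,0,0,-0.29,1,-0.0055,0.0105,0.164,0,0,-0.29,1,-0.0055,0.0105,0.164,0,0,-0.29,0,-0.0055,0.0105,0.164,0,0,-0.29,0,-0.0055,0.0105,0.164,0,0,-0.29,0,-0.0055,0.0105,0.164,0,0,-0.29,0,-0.0055,0.0105,0.164,0,0,-0.29,0,-0.0055,0.0105,0.164,0,0,-0.29,0,-0.0055,0.0105,0.164,0,0,-0.29,0,-0.0055,0.0105,0.164,0,0,-0.29,0,-0.0055,0.0105,0.164,0,0,-0.29,0]'

```text
time_s: 11.75
eef_pos: [0.4817, -0.3461, 0.1133]
eef_rot: [-0.0, 0.99, 0.144, -0.0]
wrist_force: [-1.3, 2.2, 5.3]
opening: 0.226
grasp_force: 58.7
```

Run:
```python
from h import *
T,im=snap("w6"); print(T); o=ctrl.get_obs(); print(o["wrist_force"],o["torque"],o["opening"],o["grasp_force"])
c=cam("wrist",T)
# tool frame shift for lift and transfer to a look above the stage: 12 cm up
print(rel(T,[T[0,3],T[1,3],T[2,3]+.1],down(.29)))
print(rel(T,[.5646,.0486-.032,.23],down(-.11)))
```

```text
[[ 0.9583  0.2858 -0.0003  0.4817]
 [ 0.2858 -0.9583  0.0008 -0.3461]
 [-0.     -0.0008 -1.      0.1133]
 [ 0.      0.      0.      1.    ]]
[-1.788   2.9957  5.5822] [0.5809 0.2178 0.0331] 0.22429657884184973 58.65076124668121
(array([-0.    , -0.0001, -0.1   ]), array([-0.0008,  0.    , -0.0001]))
(array([ 0.1831, -0.324 , -0.1164]), array([-0.0008,  0.0002,  0.3999]))
```

View pics/w6.png

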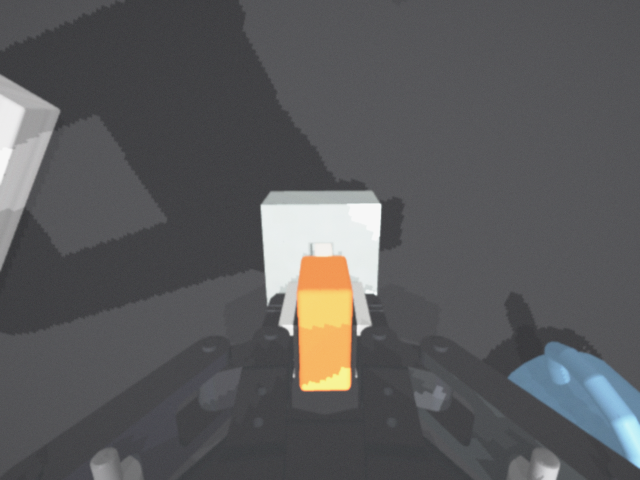

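The handle is gripped squarely, centred at column 325, with the blade still in the slot at (322,248). I lift it and carry it above the gap for a close look.

Request:
carry_out --steps '[0,0,-0.012,0,0,0,0,0,0,-0.03,0,0,0,0,0,0,-0.06,0,0,0,0,0.01,-0.02,-0.1,0,0,0,0,0.03,-0.055,-0.116,0,0,0.1,0,0.055,-0.1,-0.116,0,0,0.2,0,0.08,-0.145,-0.116,0,0,0.3,0,0.105,-0.19,-0.116,0,0,0.4,0,0.13,-0.235,-0.116,0,0,0.4,0,0.155,-0.28,-0.116,0,0,0.4,0,0.172,-0.31,-0.116,0,0,0.4,0,0.182,-0.324,-0.116,0,0,0.4,0,0.182,-0.324,-0.116,0,0,0.4,0,0.182,-0.324,-0.116,0,0,0.4,0,0.182,-0.324,-0.116,0,0,0.4,0,0.182,-0.324,-0.116,0,0,0.4,0]'

```text
time_s: 13.4
eef_pos: [0.5634, 0.0147, 0.229]
eef_rot: [0.0, 0.998, -0.056, 0.0]
wrist_force: [-0.2, 0.5, -0.3]
opening: 0.226
grasp_force: 58.5
```

Run:
```python
from h import *
T,im=snap("w7"); print(T,ctrl.get_obs()["grasp_force"])
cv2.imwrite("pics/w7c.png",cv2.resize(im[60:420,160:480],None,fx=1.66,fy=1.66))
```

```text
[[ 0.9937 -0.1118  0.      0.5634]
 [-0.1118 -0.9937 -0.0002  0.0147]
 [ 0.0001  0.0002 -1.      0.229 ]
 [ 0.      0.      0.      1.    ]] 58.51952791213989
```

View pics/w7c.png

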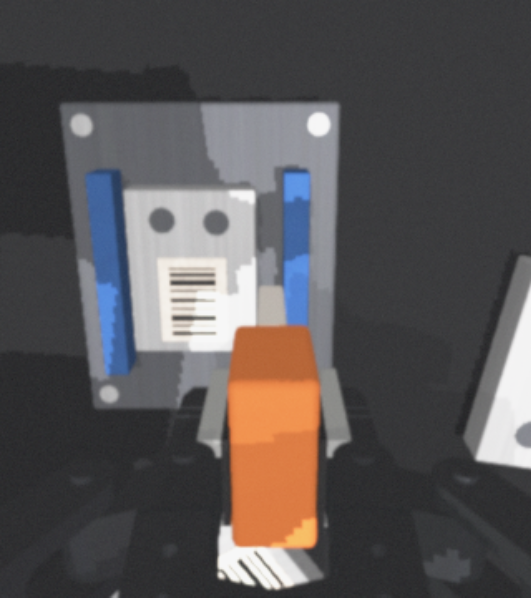

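The close view shows the gap between crop columns 255 (sample edge) and 284 (fence face). The blade, at about 271, is almost centred and needs about 1.5 mm toward the sample. The sample's middle is at tool x ≈ 0 and the yaw is aligned. Lowering in two stages.

Request:
carry_out --steps '[0,-0.0015,0.02,0,0,0,0,0,-0.0015,0.045,0,0,0,0,0,-0.0015,0.065,0,0,0,0,0,-0.0015,0.075,0,0,0,0,0,-0.0015,0.08,0,0,0,0,0,-0.0015,0.083,0,0,0,0,0,-0.0015,0.085,0,0,0,0,0,-0.0015,0.087,0,0,0,0,0,-0.0015,0.088,0,0,0,0,0,-0.0015,0.088,0,0,0,0]'

```text
time_s: 14.45
eef_pos: [0.5638, 0.0176, 0.1411]
eef_rot: [0.0, 0.998, -0.055, 0.0]
wrist_force: [0.1, 0.2, -1.4]
opening: 0.227
grasp_force: 58.5
```

Run:
```python
from h import *
T,im=snap("w8"); o=ctrl.get_obs(); print(T,o["wrist_force"],o["torque"])
cv2.imwrite("pics/w8c.png",cv2.resize(im[0:400,120:520],(600,600)))
```

```text
[[ 0.9939 -0.1098  0.0004  0.5638]
 [-0.1098 -0.9939 -0.0001  0.0176]
 [ 0.0004  0.     -1.      0.1411]
 [ 0.      0.      0.      1.    ]] [ 0.245  -0.1743  0.3449] [-0.0612 -0.0477 -0.0419]
```

View pics/w8c.png

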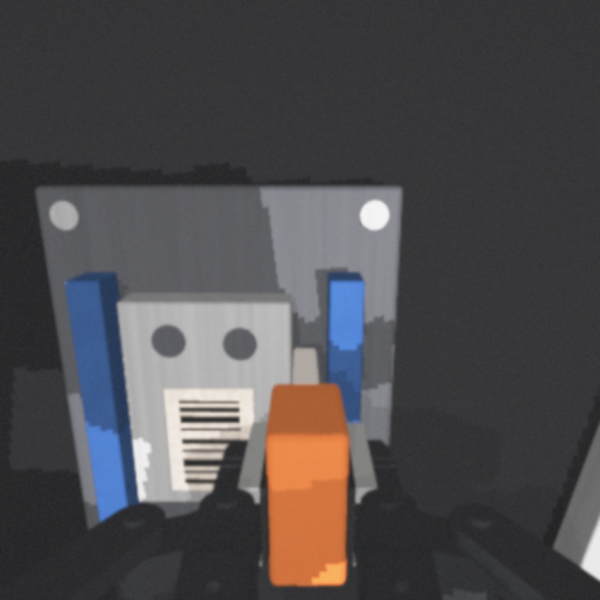

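The blade tip is level with the sample top and free of contact (columns 293–318 against the sample edge at 292 and the fence at 328). I shift it 1.2 mm toward the fence and lower the rest.

Request:
carry_out --steps '[0,0.0012,0,0,0,0,0,0,0.0012,0.002,0,0,0,0,0,0.0012,0.005,0,0,0,0,0,0.0012,0.008,0,0,0,0,0,0.0012,0.011,0,0,0,0,0,0.0012,0.0125,0,0,0,0,0,0.0012,0.0125,0,0,0,0,0,0.0012,0.0125,0,0,0,0,0,0.0012,0.0125,0,0,0,0]'

```text
time_s: 15.4
eef_pos: [0.5636, 0.0163, 0.1285]
eef_rot: [0.0, 0.998, -0.055, 0.0]
wrist_force: [0.1, 0.8, 0.2]
opening: 0.225
grasp_force: 58.5
```

Run:
```python
from h import *
o=ctrl.get_obs(); print(tcp(),o["wrist_force"],o["torque"])
```

```text
[[ 0.9939 -0.11    0.0002  0.5636]
 [-0.11   -0.9939 -0.      0.0163]
 [ 0.0002 -0.     -1.      0.1285]
 [ 0.      0.      0.      1.    ]] [0.0898 0.7558 0.2129] [ 0.0268 -0.0116  0.0413]
```

The blade is in the gap with no contact force. Pushing toward the left fence (tool -y) in small steps.

Request:
carry_out --steps '[0,-0.001,0,0,0,0,0,0,-0.002,0,0,0,0,0,0,-0.0028,0,0,0,0,0,0,-0.0034,0,0,0,0,0,0,-0.004,0,0,0,0,0,0,-0.0046,0,0,0,0,0,0,-0.005,0,0,0,0,0,0,-0.005,0,0,0,0,0,0,-0.005,0,0,0,0,0]'

```text
time_s: 16.3
eef_pos: [0.5642, 0.0213, 0.1285]
eef_rot: [0.0, 0.998, -0.055, 0.0]
wrist_force: [-0.2, -1.5, -0.0]
opening: 0.229
grasp_force: 58.7
```

Request:
carry_out --steps '[0,-0.0005,0,0,0,0,0,0,-0.001,0,0,0,0,0,0,-0.0015,0,0,0,0,0,0,-0.0015,0,0,0,0,0,0,-0.0015,0,0,0,0,0]'

```text
time_s: 16.8
eef_pos: [0.5643, 0.0226, 0.1284]
eef_rot: [0.0, 0.998, -0.055, -0.0]
wrist_force: [-2.0, -4.0, 0.7]
opening: 0.228
grasp_force: 58.8
```

Request:
carry_out --steps '[0,-0.0005,0,0,0,0,0,0,-0.0005,0,0,0,0,0,0,-0.001,0,0,0,0,0,0,-0.001,0,0,0,0,0,0,-0.001,0,0,0,0,0]'

```text
time_s: 17.3
eef_pos: [0.5643, 0.0229, 0.1284]
eef_rot: [0.001, 0.998, -0.055, -0.0]
wrist_force: [-1.8, -7.0, 1.3]
opening: 0.225
grasp_force: 59.2
```

Run:
```python
from h import *
T,im=snap("w9"); o=ctrl.get_obs(); print(T,o["wrist_force"],o["torque"]); c=cam("wrist",T)
for r in (im,): 
    hsv=cv2.cvtColor(im,cv2.COLOR_BGR2HSV)
    for row in (195,215,235,255): print(row,''.join('B' if 100<=h<=125 and s>110 else 'W' if s<50 and v>110 else '.' for h,s,v in hsv[row,140:350]))
```

```text
[[ 0.9939 -0.1099 -0.0004  0.5643]
 [-0.1099 -0.9939 -0.0015  0.0229]
 [-0.0002  0.0016 -1.      0.1284]
 [ 0.      0.      0.      1.    ]] [-1.9351 -6.9194  0.4325] [-1.4445  0.2088  0.0352]
195 .......................BBBBBBBBBBBBBBBBBBBBBBBBBBBBBBBBBBBBB..............................................................................................................WWWWWWWWWWWWWWWWWWWWWWWWWWWWWWWW........
215 ..........................BBBBBBBBBBBBBBBBBBBBBBBBB.WWWWWWWWWWWWWWWWWWWWWWWWWWWWWWWWWWWWWWWWWWWWWWWWWWWWWWWWWWWWWWWWWWWWWWWWWWWWWWWWWWWWWWWWWWWWWWWWWWWWWWWWWWWWWWWWWWWWWWWWWWWW....WWWWWWWWWWWWWWWWWWWWWWWW......
235 .............................BBBBBBBBBBBBBBBBBBBBBBBB.WWWWWWWWWWWWWWWWWWWWWWW.......................WWWWWWWWWWWWWWWWWWWWWWWWWWWWW.....................WWWWWWWWWWWWWWWWWWWWWWWWWWWWWWWWWWWWWWWWWW.................B
255 ................................BBBBBBBBBBBBBBBBBBBBBBBB.WWWWWWWWWWWWWWWWWWWWWWWWWWWWWWWWWWWWWWWWWWWWWWWWWWWWWWWWWWWWWWWWWWWWWWWWWWWWWWWWWWWWWWWWWWWWWWWWWWWWWWWWWWWWWW..........................................B
```

The sample is now hard against the fence (uniform contact line, force rising with no travel). A little more push for a firm hold.

Request:
carry_out --steps '[0,-0.0005,0,0,0,0,0,0,-0.001,0,0,0,0,0,0,-0.0015,0,0,0,0,0,0,-0.0015,0,0,0,0,0,0,-0.0015,0,0,0,0,0,0,-0.0015,0,0,0,0,0,0,-0.0015,0,0,0,0,0]'

```text
time_s: 18.05
eef_pos: [0.5644, 0.0233, 0.1284]
eef_rot: [0.002, 0.998, -0.055, -0.0]
wrist_force: [-2.2, -11.9, 2.4]
opening: 0.225
grasp_force: 59.4
```

Run:
```python
from h import *
T,im=snap("w10"); o=ctrl.get_obs(); print(T,o["wrist_force"],o["torque"],o["dq"]); c=cam("wrist",T)
b=blob(im,(100,110,50),(125,255,255),(100,100,250,420))[0]; m=cv2.inRange(cv2.cvtColor(im,cv2.COLOR_BGR2HSV),(100,110,50),(125,255,255))
rows=np.arange(215,320,5); B=[]; W=[]
hsv=cv2.cvtColor(im,cv2.COLOR_BGR2HSV)
for r in rows:
    i=np.where((hsv[r,100:260,0]>=100)&(hsv[r,100:260,0]<=125)&(hsv[r,100:260,1]>110))[0].max()+100; B.append(i)
    w=np.where((hsv[r,i:i+30,1]<50)&(hsv[r,i:i+30,2]>110))[0]; W.append(i+w.min() if len(w) else -1)
print(B);print(W)
```

```text
[[ 0.994  -0.1097 -0.0008  0.5644]
 [-0.1097 -0.994  -0.0034  0.0233]
 [-0.0004  0.0035 -1.      0.1284]
 [ 0.      0.      0.      1.    ]] [ -2.2111 -12.8244   1.0738] [-2.38    0.4506  0.0526] [ 0.0009 -0.0003  0.0003  0.0018  0.0019 -0.0005]
[np.int64(190), np.int64(191), np.int64(192), np.int64(192), np.int64(193), np.int64(193), np.int64(194), np.int64(195), np.int64(195), np.int64(196), np.int64(197), np.int64(197), np.int64(198), np.int64(198), np.int64(199), np.int64(200), np.int64(200), np.int64(201), np.int64(201), np.int64(202), np.int64(203)]
[np.int64(192), np.int64(193), np.int64(194), np.int64(194), np.int64(194), np.int64(195), np.int64(196), np.int64(196), np.int64(197), np.int64(198), np.int64(198), np.int64(199), np.int64(199), np.int64(200), np.int64(201), np.int64(202), np.int64(202), np.int64(203), np.int64(203), np.int64(204), np.int64(204)]
```

Along its whole visible edge the sample meets the fence with no gap. The push is steady at about 12 N and the spacer is upright, so I hand in.

```bash
python3 -c "
from bench import ctrl
print(ctrl.hand_in())"
```

```text
the job is handed in; nothing more can be done
None
```

The job is handed in with no verdict returned: I aimed the scanner at the label, held it about a second and stood it back upright, and the gripped spacer is pressing the sample flush against the left fence at about 12 N.

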